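# Turn the upside-down sugar caddy over and set it on the tray

## Task

The table is being laid for a school reception: one small wooden sugar caddy stands filled on the steel tray, but the empty one was put down upside down on the table, with its black foot pad up. Turn the empty caddy right way up and stand it flat in the middle of the cork mat on the tray, its long side along the mat's long side, and let go of it. Do not drop it, and leave the filled caddy, the bottle, the cup and the plate of waffles standing where they are.

Things in the scene. Friction and masses are not known exactly. Their poses are not given: they have to be found in the camera images.
- caddy: empty wooden open box, 90 mm long (x), 60 wide (y), 52 high (z, from foot to open top), walls 5 mm, about 0.2 kg, stiff. A black foot pad 74 x 44 x 3 mm is part of the height. Origin: centre of the foot pad's underside; the box's middle is 26 mm along +z. Starts upside down on the table: origin 52 mm up, z down. Stands steadily on its flat ends (90 mm tall then)
- mat: the cork mat that marks the free place on the tray: 130 mm long (its x), 100 mm wide (its y), 3 mm thick, fixed. Origin: centre of its underside, which lies on the tray 10 mm above the table, so its top is 13 mm above the table
- tray: the flat steel tray without a rim: 240 mm (its x) by 400 mm (its y), 10 mm thick, fixed on the table; origin: centre of its underside. The mat and the filled caddy lie on it side by side, 100 mm either way from its middle along its y; either may be at either end
- full_caddy: the filled caddy, same shape and size as the empty one, right way up on the tray, with white paper sachets that stand up to 70 mm above its foot; origin: centre of the underside of its foot pad, x along its length. To be left alone
- bottle: clear water bottle with a blue cap, 66 mm diameter, 220 mm tall, loose on the table; origin: centre of its underside. To be left alone
- cup: orange plastic cup, 72 mm diameter at the rim, 90 mm tall, loose on the table; origin: centre of its underside. To be left alone
- waffles: white plate, 170 mm diameter, with flat waffles piled to 41 mm above the table, fixed; origin: centre of its underside. To be left alone

How it is judged:
At the end, for the whole second after the job is handed in: The empty caddy stands at rest, open side up (within 6 degrees), flat on the cork mat, its middle within 25 mm of the mat's middle and its long side within 14 degrees of the mat's long side (angle between caddy's own z axis and vertical below 0.1 rad and horizontal distance between caddy and mat below 0.025 m and z of caddy in the frame of mat below 0.008 m and angle between the x axis of caddy and the x axis of mat, either way round below 0.25 rad and linear speed of caddy below 0.02 m/s); the robot touches nothing.
It fails at once if the empty caddy was dropped: out of the fingers and falling faster than 0.7 m/s (a fall of about 25 mm; tipping it over from its edge is slower) (linear speed of caddy above 0.7 m/s and contact force between the fingers and caddy below 0.05 N).
It fails at once if the filled caddy was moved more than 15 mm or tipped (distance of full_caddy from where it was at the start of the episode above 0.015 m or angle between full_caddy's own z axis and vertical above 0.3 rad).
It fails at once if the bottle or the cup was moved more than 20 mm or tipped (distance of any of bottle, cup from where it was at the start of the episode above 0.02 m or angle between any of bottle, cup's own z axis and vertical above 0.3 rad).
It fails at once if the waffles were pressed with more than 5 N (contact force between any of the arm, the fingers, caddy and waffles above 5 N).
It also fails if it takes over 72 s, if anything falls off the work surface, if the arm or the gripper's body presses on something with over 40 N, if the wrist force passes 120 N, or if a joint passes its speed limit or range.

## Robot

A 6-joint arm with a two-finger parallel gripper is mounted at the origin on the work surface. World frame = base frame: x ahead of the robot, y to its left, z up, the work surface at z = 0. Lengths are in m, angles in rad, forces in N, time in s.
With the tool pointing down it reaches from about 0.3 to 0.875 m from the base axis. Payload 6.4 kg.
Tool frame: the origin (TCP) lies on the centre line of the jaws, within the pads' length; the fingertips stand ctrl.nose_length ahead of it and the grasp point (between the pads) lies 6 mm ahead of it (ctrl.nose_length is the distance from the TCP to the fingertips, in m); x points along the fingers, y is the direction in which the jaws open and shut, and the axes are right-handed (so a half turn about x gives the same grasp; the last joint's range is limited). The gripper opens to 85 mm and grips with 20 to 120 N. Pads are 22 mm wide; open, the fingers measure 114 mm over their backs; the gripper's body (76 mm by 85 mm) begins 54 mm behind the grasp point. The pads swing forward as they close: fully open they stand 13 mm farther back than shut.
Start: joints at [-1.463, 0.181, 1.607, -0, 1.354, -0.206], TCP at [0.178, -0.547, 0.256] pointing down, gripper open.
Joint ranges: [-2.99, 2.99], [-0.89, 2.07], [0.3, 2.58], [-1.14, 4.28], [0, 2.63], [-3.12, 3.12]. Speed limits (rad/s): [2.57, 2.57, 3.01, 3.14, 3.14, 3.14].

## Interface

Orientations are given as a unit quaternion [w, x, y, z].
In Python, from bench import telemetry, cams, workorder, spotter, ctrl gives the robot as it stands. The module is installed in compiled form; this text tells all that it offers.
- The arm moves only by the tool servo_tool, never from a script. Its argument "targets" is one flat list of numbers, 4 for each row, row after row: the shift along the tool's x, y, z in mm, then the turn about the tool's x in rad. A call has exactly 5 rows; each row shifts and turns the commanded pose from where the row before left it, along the tool's axes as they then stand; what a row does not reach is not made up. A row lasts 1/10 s, in which the tool goes at most 50 mm and 8.59 degrees, less where a joint would pass 70% of its speed; a pose out of reach is approached as far as the arm can. A call is refused whole if a number of a shift passes 50 or a number of a turn 0.15, either way. A call with a gripper value outside its range is refused whole. "fingers" is the finger opening in mm, from 0 to 85.4, set as the call begins (left out, the last holds). The fingers move at their own pace and stop on an object; the grip force is fixed at half the most. Time passes only in rows, so rows that do not move let the fingers close, or fill a call up. It gives the time, the measured TCP pose, the force and the opening at its end, in the units of the state.
- telemetry.get_obs(): the state, without advancing time (a new reading comes with each control period).
- cams.camera(name): name is "scene" or "top" or "wrist"; returns (picture, depth): 384x512x3 uint8, blue, green, red; 384x512 float32, m along the optical axis (not along the pixel's ray), 0 where there is no reading.
- cams.camera_params(name): a dict with "intrinsics" (3x3 intrinsics, pixels), "D" ([k1, k2, p1, p2, k3] as OpenCV has them; the pictures are not rectified), "R" (3x3) and "t" (3): a world point X has camera coordinates R X + t; the wrist camera has in their place "mount" (4x4, takes a point from camera to tool coordinates, whose origin is the TCP and whose axes are the tool frame's). Camera axes: x right, y down, z forward; pixel columns grow to the right and rows downward; lengths in m; the calibration is good to about 2 mm. A picture is of the moment at which its call begins: read the wrist's pose just before it. camera_params takes no time and is no camera call.
- workorder.hand_in(): hands the job in, once; it reports no verdict.
Trained networks look in the newest picture that a camera, given by its name, has taken for a name from the list of things; names that differ only in an ending like _2 or _b are one class to them, and where a whole thing is asked for, a point or a joint stands for the part that bears it (a point fixed in the world has none). Each returns a list of dicts, best first, with "score" (0 to 1); they miss things now and then, are a little off and sometimes report something else, mostly with a low value. They report only what shows in the picture. A call takes as long as a camera call.
- spotter.search_frame(camera, thing): "pixel" ([column, row] in pixels, amid what is visible of it).
The state is a dict: "time_s": time; "q": joint angles; "dq": joint speeds; "joint_efforts": joint torques, N m; "eef_pos": TCP position; "eef_rot": TCP orientation; "wrist_force": force on the tool from outside, world axes, zero at the start; "torque": the same for the moment, N m; "opening": opening from 0.0 (shut) to 1.0 (fully open).
Only numpy, scipy, OpenCV 4.12 (cv2) and the standard library are available. Lean on these libraries where they do the work, as an engineer would, in place of code of your own. Each camera call takes 0.05 s, during which the arm holds its last target.

## Working session

There is one attempt and no reset: what is moved stays moved. The work goes in short steps, Python scripts to look and compute and a tool call to move; the robot and the scene stay as the last step left them, time stands still between calls to the robot, and variables do not carry over. Pictures are saved under pics/ and viewed, and the job is handed in when it is done.

Besides the shell and the picture viewer there is one more tool, called after "Call:" in YAML: its name, and indented under it one key for each argument. servo_tool: Moves the arm, as the interface text tells. Its arguments: {"type":"object","properties":{"targets":{"type":"array","items":{"type":"number"}},"fingers":{"type":"number"}},"required":["targets"]}

```bash
mkdir -p pics
python3 - <<'E'
from bench import telemetry, cams, ctrl
import cv2, numpy as np
print(telemetry.get_obs(), ctrl.nose_length)
for n in ("scene","top"):
    p,d=cams.camera(n); cv2.imwrite(f"pics/{n}0.png",p); np.save(f"pics/{n}0.npy",d)
    print(n,cams.camera_params(n))
print(cams.camera_params("wrist"))
E
```

```text
{'time_s': 0.0, 'q': array([-1.46330861e+00,  1.81530713e-01,  1.60802731e+00, -6.80649029e-06,
        1.35380235e+00, -2.06324098e-01]), 'dq': array([ 0.00189093,  0.00186697,  0.00111977,  0.00159225, -0.00019978,
       -0.00063396]), 'joint_efforts': array([-3.35932627e-04, -4.44872367e+01, -3.51334083e+01, -2.28587883e-04,
        9.10829811e-03,  1.68717978e-06]), 'eef_pos': array([ 0.1774394 , -0.54639115,  0.2553806 ]), 'eef_rot': array([ 0.10987067,  0.6984485 ,  0.11111935, -0.69839145]), 'wrist_force': array([-0.22362233,  0.09753723,  0.23979184]), 'torque': array([-0.02740268,  0.02484494,  0.0619421 ]), 'opening': 1.001373822097861} 0.025
scene {'intrinsics': array([[454.26498179,   0.        , 250.53716768],
       [  0.        , 454.26498179, 190.49930168],
       [  0.        ,   0.        ,   1.        ]]), 'D': array([0.00896745, 0.        , 0.        , 0.        , 0.        ]), 'R': array([[ 0.48647905,  0.87369163,  0.00103017],
       [ 0.52246981, -0.28997026, -0.80183698],
       [-0.70025955,  0.39061513, -0.59754196]]), 't': array([-0.29985318, -0.23417784,
[... 359 characters left out ...]

       [ 0.20877462, -0.00583641, -0.97794637]]), 't': array([0.02970041, 0.57097312, 1.52258554])}
{'intrinsics': array([[340.3244642 ,   0.        , 254.23086222],
       [  0.        , 340.3244642 , 193.2547335 ],
       [  0.        ,   0.        ,   1.        ]]), 'D': array([-0.08857147,  0.        ,  0.        ,  0.        ,  0.        ]), 'mount': array([[-7.08459918e-04, -2.68885660e-01,  9.63171843e-01,
        -1.16648647e-01],
       [ 9.99999638e-01,  2.62694425e-04,  8.08884137e-04,
        -1.48465170e-03],
       [-4.70517219e-04,  9.63172068e-01,  2.68885376e-01,
        -6.88593976e-02],
       [ 0.00000000e+00,  0.00000000e+00,  0.00000000e+00,
         1.00000000e+00]])}
```

View pics/scene0.png

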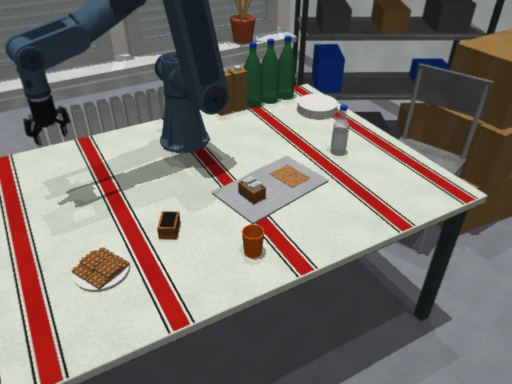

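View pics/top0.png

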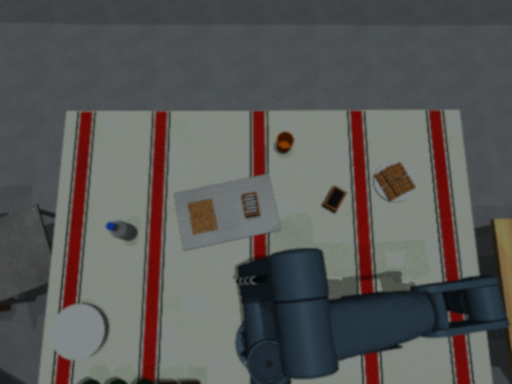

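```bash
cat > h.py <<'E'
import numpy as np, cv2
from bench import telemetry, cams, spotter, ctrl
from scipy.spatial.transform import Rotation as R
def cloud(name, obs=None, p=None, d=None):
    P=cams.camera_params(name)
    if p is None: p,d=cams.camera(name)
    v,u=np.indices(d.shape)
    xy=cv2.undistortPoints(np.stack([u.ravel(),v.ravel()],1).astype(float)[:,None],P["intrinsics"],P["D"])[:,0]
    z=d.ravel().astype(float); C=np.c_[xy*z[:,None],z]
    if name=="wrist":
        M=P["mount"]; q=obs["eef_rot"]; Rm=R.from_quat([q[1],q[2],q[3],q[0]]).as_matrix()
        T=C@M[:3,:3].T+M[:3,3]; W=T@Rm.T+obs["eef_pos"]
    else: W=(C-P["t"])@P["R"]
    W[z==0]=np.nan
    return p,d,W.reshape(d.shape+(3,))
E
python3 - <<'E'
from h import *
for n in ("top","scene"):
    p,d=cv2.imread(f"pics/{n}0.png"),np.load(f"pics/{n}0.npy")
    _,_,W=cloud(n,None,p,d)
    cams.camera(n)
    for t in ("caddy","mat","tray","full_caddy","bottle","cup","waffles"):
        r=spotter.search_frame(n,t)[:2]
        for k in r:
            c=np.round(k["pixel"]).astype(int); print(n,t,c,round(k["score"],2),W[c[1],c[0]].round(3))
p,d=cv2.imread("pics/top0.png"),np.load("pics/top0.npy"); _,_,W=cloud("top",None,p,d)
cv2.imwrite("pics/z.png",cv2.resize(p[120:260,160:420],None,fx=3,fy=3,interpolation=cv2.INTER_CUBIC))
ys,xs=np.mgrid[180:218,316:354]
w=W[180:218,316:354].reshape(-1,3); m=w[:,2]>.03; print("caddy",m.sum(), w[m].mean(0), cv2.minAreaRect((w[m][:,:2]*1000).astype(np.float32)))
hsv=cv2.cvtColor(p,cv2.COLOR_BGR2HSV)
s=np.zeros(p.shape[:2],bool); s[190:240,180:222]=1
m=s&(hsv[...,1]>80); w=W[m]; print("mat",m.sum(),w.mean(0),cv2.minAreaRect((w[:,:2]*1000).astype(np.float32)))
s[:]=0; s[170:260,170:290]=1
w=W[s]; m=(w[:,2]>.006)&(w[:,2]<.02); print("tray",m.sum(),w[m].mean(0),cv2.minAreaRect((w[m][:,:2]*1000).astype(np.float32)))
E
```

```text
top caddy [335 200] 0.81 [ 0.541 -0.282  0.053]
top caddy [396 183] 0.18 [ 0.611 -0.533  0.045]
top mat [203 216] 0.76 [0.485 0.247 0.011]
top tray [230 212] 0.76 [0.502 0.138 0.009]
top full_caddy [251 206] 0.68 [0.519 0.052 0.05 ]
top bottle [122 230] 0.89 [0.413 0.522 0.154]
top cup [285 141] 0.83 [ 0.805 -0.092  0.006]
top waffles [395 184] 0.74 [ 0.609 -0.531  0.039]
scene caddy [169 224] 0.72 [ 0.582 -0.292  0.053]
scene caddy [269 189] 0.52 [0.525 0.132 0.01 ]
scene mat [291 177] 0.9 [0.502 0.248 0.012]
scene tray [268 190] 0.94 [0.524 0.128 0.005]
scene full_caddy [254 188] 0.73 [0.564 0.043 0.071]
scene bottle [338 132] 0.95 [0.442 0.514 0.114]
scene cup [254 241] 0.65 [ 0.816 -0.099  0.08 ]
scene waffles [102 270] 0.77 [ 0.67  -0.54   0.042]
caddy 353 [ 0.54897934 -0.28307808  0.05004094] ((550.537841796875, -284.51080322265625), (59.790653228759766, 90.82098388671875), 60.31296157836914)
mat 740 [nan nan nan] ((486.6407470703125, 250.65499877929688), (127.76785278320312, 96.61569213867188), 11.792745590209961)
tray 4846 [0.50132882 0.1570899  0.01090968] ((495.97955322265625, 142.04287719726562), (491.0892333984375, 366.0993957519531), 89.812744140625)
```

View pics/z.png

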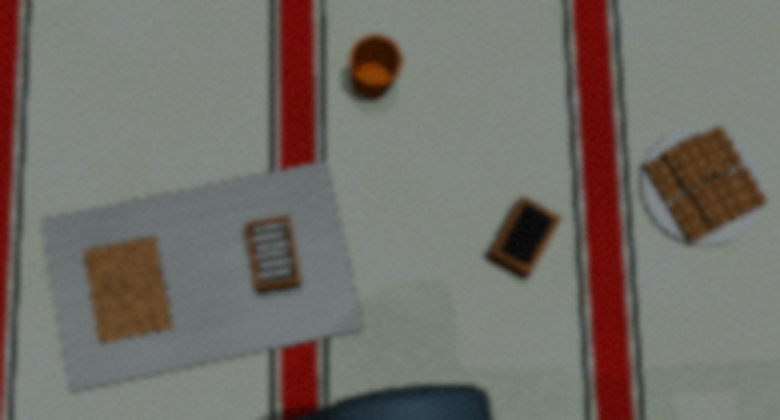

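Run:
```python
from h import *
for n,box in (("top",(180,218,316,354)),("scene",(205,245,150,190))):
    p,d=cv2.imread(f"pics/{n}0.png"),np.load(f"pics/{n}0.npy"); _,_,W=cloud(n,None,p,d)
    a,b,c,e=box
    w=W[a:b,c:e].reshape(-1,3); m=w[:,2]>.045; print(n,m.sum(), w[m].mean(0), cv2.minAreaRect((w[m][:,:2]*1000).astype(np.float32)))
    P=cams.camera_params(n)
    for X in ([.1774,-.5464,.2554],[.1774,-.5464,.2304],[.55,-.284,.05],[0,0,0.]):
        print(cv2.projectPoints(np.array([X]),cv2.Rodrigues(P["R"])[0],P["t"],P["intrinsics"],P["D"])[0].ravel())
    ws=W[260:330,200:260] if n=="scene" else W[120:170,180:240]
    print("table z",np.nanmedian(ws[...,2]),np.nanstd(ws[...,2]))
for n,r,s in (("scene",[0,150,10,120],4),):
    p=cv2.imread(f"pics/{n}0.png"); cv2.imwrite("pics/z2.png",cv2.resize(np.hstack([p[90:150,20:90],p[200:260,140:210]]),None,fx=5,fy=5))
```

```text
top 316 [ 0.54983983 -0.28402811  0.0510955 ] ((550.164306640625, -284.6995849609375), (59.3182487487793, 90.86042785644531), 59.23259353637695)
[432.46668428 296.53553635]
[429.2121054  296.18402768]
[335.13463905 197.94237866]
[264.98198248 342.05076037]
table z -0.0001352781126798894 0.0038370999658765086
scene 326 [ 0.55564107 -0.28594459  0.05030343] ((553.7589111328125, -285.4712219238281), (62.81853485107422, 97.955078125), 58.773292541503906)
[ 51.44520322 136.35267661]
[ 53.31568853 142.58727659]
[167.97533162 218.60437104]
[184.68448426 139.07000216]
table z -0.0014169108631886826 0.29735825947291944
```

View pics/z2.png

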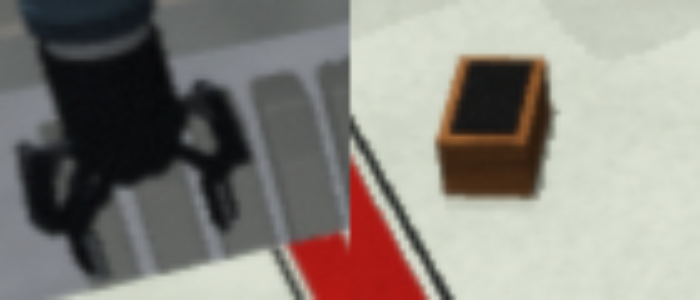

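```bash
cat >> h.py <<'E'
def go(x=None,y=None,z=None,yaw=None,quiet=False):
    """yaw: desired angle (deg, mod 180) of tool y (jaw axis) in world"""
    o=telemetry.get_obs(); q=o["eef_rot"]; Rm=R.from_quat([q[1],q[2],q[3],q[0]]).as_matrix()
    p=o["eef_pos"]; t=np.array([p[i] if v is None else v for i,v in enumerate((x,y,z))])
    s=Rm.T@(t-p)*1000
    cy=np.degrees(np.arctan2(Rm[1,1],Rm[0,1]))
    print("t",round(o["time_s"],2),"pos",p.round(4),"xaxis",Rm[:,0].round(3),"jawyaw",cy.round(1),"zaxis",Rm[:,2].round(2),"open",round(o["opening"],3),"q",o["q"].round(2),"F",o["wrist_force"].round(1))
    print("shift tool mm",s.round(1))
    if yaw is not None:
        d=(yaw-cy+90)%180-90
        print("turn about tool x (rad, pointing down => -)",round(np.radians(-d),3),"or",round(np.radians(-d)+np.pi,3))
E
python3 - <<'E'
from h import *
go(.5115,-.2615,.16,59.2)
E
```

```text
t 0.9 pos [ 0.1775 -0.5469  0.2563] xaxis [ 0. -0. -1.] jawyaw -72.0 zaxis [-0.95 -0.31 -0.  ] open 1.0 q [-1.46  0.18  1.61  0.    1.35 -0.21] F [ 1.1  0.2 -0.9]
shift tool mm [  96.3 -168.4 -405.8]
turn about tool x (rad, pointing down => -) 0.851 or 3.993
```

Call:
servo_tool:
  targets: [5,-17,-40,0,5,-17,-40,0,5,-17,-40,0,5,-17,-40,0,5,-17,-40,0]
  fingers: 85

```text
time_s: 1.4
eef_pos: [0.3426, -0.4032, 0.2313]
eef_rot: [0.111, 0.699, 0.11, -0.698]
wrist_force: [0.0, -0.1, -1.0]
opening: 0.996
```

Call:
servo_tool:
  targets: [5,-17,-41,0,5,-17,-41,0,5,-17,-41,0,5,-17,-41,0,5,-17,-41,0]

```text
time_s: 1.9
eef_pos: [0.5116, -0.2589, 0.2063]
eef_rot: [0.111, 0.699, 0.11, -0.698]
wrist_force: [0.1, -0.3, 0.6]
opening: 0.992
```

Call:
servo_tool:
  targets: [0,0,0,0.14,0,0,0,0.14,0,0,0,0.14,0,0,0,0.14,0,0,0,0.14]

```text
time_s: 2.4
eef_pos: [0.5103, -0.2601, 0.2063]
eef_rot: [-0.138, 0.694, -0.138, -0.694]
wrist_force: [-0.0, 0.9, -1.0]
opening: 0.994
```

Call:
servo_tool:
  targets: [0,0,0,0.14,0,0,0,0,0,0,0,0,0,0,0,0,0,0,0,0]

```text
time_s: 2.9
eef_pos: [0.5103, -0.2602, 0.2063]
eef_rot: [-0.183, 0.683, -0.183, -0.683]
wrist_force: [-0.1, -1.0, -0.5]
opening: 0.992
```

Run:
```python
from h import *
go(.5115,-.2615,.16,59.2)
o=telemetry.get_obs(); p,d,W=cloud("wrist",o); cv2.imwrite("pics/w1.png",p)
m=(W[...,2]>.045)&(W[...,2]<.056)&(abs(W[...,0]-.55)<.1)&(abs(W[...,1]+.285)<.1)
w=W[m]; print(m.sum(),w.mean(0),cv2.minAreaRect((w[:,:2]*1000).astype(np.float32)))
```

```text
t 2.9 pos [ 0.5103 -0.2602  0.2063] xaxis [ 0. -0. -1.] jawyaw -120.1 zaxis [-0.87  0.5  -0.  ] open 0.992 q [-0.68  0.22  1.66  0.    1.26  1.42] F [-0.1 -1.  -0.5]
shift tool mm [46.3  0.5 -1.7]
turn about tool x (rad, pointing down => -) 0.013 or 3.155
8556 [ 0.55210563 -0.28331156  0.04989848] ((550.280029296875, -282.33978271484375), (60.43507385253906, 90.78121948242188), 59.95295333862305)
```

View pics/w1.png

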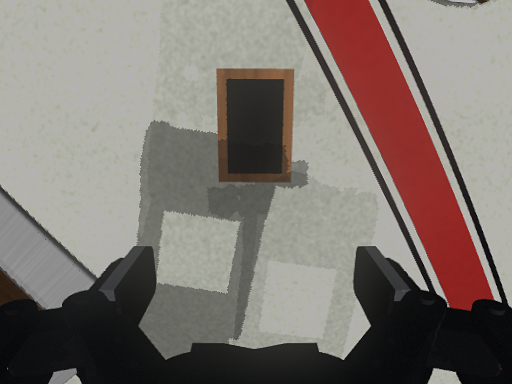

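Call:
servo_tool:
  targets: [35,-1,0,0,35,0,0,0,35,0,0,0,30,0,0,0,11,0,0,0]

```text
time_s: 3.45
eef_pos: [0.5089, -0.2579, 0.057]
eef_rot: [0.184, -0.681, 0.183, 0.685]
wrist_force: [-0.5, -0.4, 0.4]
opening: 0.994
```

Call:
servo_tool:
  targets: [0,0,0,0,0,0,0,0,0,0,0,0,0,0,0,0,0,0,0,0]
  fingers: 50

```text
time_s: 3.95
eef_pos: [0.5118, -0.2602, 0.0621]
eef_rot: [-0.183, 0.684, -0.184, -0.682]
wrist_force: [-0.5, 0.8, 7.4]
opening: 0.67
```

Run:
```python
from h import *
go(.5104,-.2593,.06,60)
o=telemetry.get_obs(); p,d,W=cloud("wrist",o); cv2.imwrite("pics/w2.png",p)
```

```text
t 3.95 pos [ 0.5118 -0.2602  0.0621] xaxis [ 0.003 -0.002 -1.   ] jawyaw -120.1 zaxis [-0.86  0.5  -0.  ] open 0.67 q [-0.68  0.42  1.73 -0.    0.98  1.42] F [-0.5  0.8  7.4]
shift tool mm [ 2.1 -0.1  1.7]
turn about tool x (rad, pointing down => -) -0.002 or 3.139
```

View pics/w2.png

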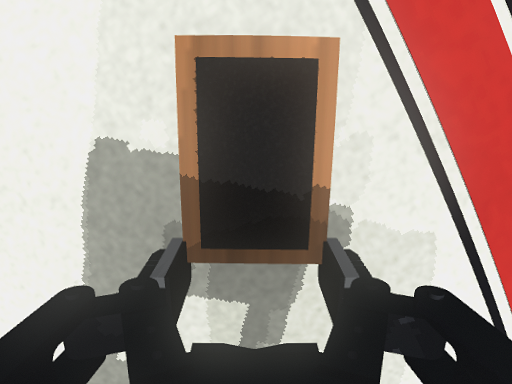

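Call:
servo_tool:
  targets: [-8,0,0,0,-8,0,0,0,-8,0,0,0,0,0,0,0,0,0,0,0]

```text
time_s: 4.5
eef_pos: [0.5109, -0.2594, 0.0846]
eef_rot: [-0.184, 0.683, -0.184, -0.683]
wrist_force: [0.3, -0.6, -1.8]
opening: 0.668
```

Run:
```python
from h import *
go()
p,d=cams.camera("wrist"); q,d=cams.camera("scene")
cv2.imwrite("pics/w3.png",np.hstack([cv2.resize(p,(400,300)),cv2.resize(q[170:260,110:230],(400,300))]))
```

```text
t 4.5 pos [ 0.5109 -0.2594  0.0846] xaxis [ 0. -0. -1.] jawyaw -120.2 zaxis [-0.86  0.5  -0.  ] open 0.668 q [-0.68  0.39  1.73  0.    1.02  1.42] F [ 0.3 -0.6 -1.8]
shift tool mm [0. 0. 0.]
```

View pics/w3.png

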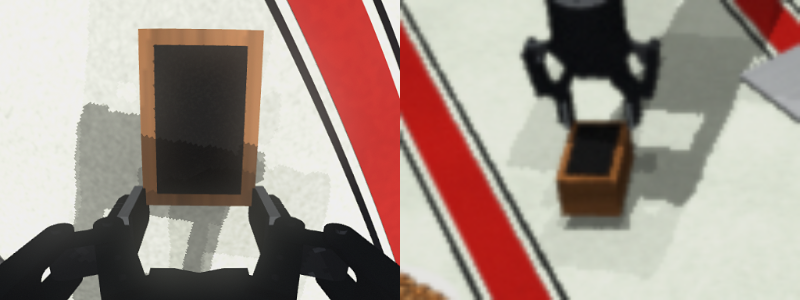

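```bash
cat >> h.py <<'E'
def black(save=None):
    o=telemetry.get_obs(); p,d,W=cloud("wrist",o)
    if save: cv2.imwrite(save,p)
    return o,p,d,W
def plane(w):
    c=np.median(w,0)
    for _ in range(5):
        u,s,v=np.linalg.svd(w-w.mean(0),full_matrices=False); n=v[2]
        e=abs((w-w.mean(0))@n); w=w[e<max(.002,np.median(e)*3)]
    return w.mean(0), n*np.sign(n[2]+1e-9)
E
python3 - <<'E'
from h import *
o,p,d,W=black()
m=np.zeros(d.shape,bool); m[60:240,205:305]=1
c,n=plane(W[m]); u=np.array([.866,-.5,0])
print(c,n,"tilt deg along u",np.degrees(np.arcsin(n@u)),"side",np.degrees(np.arcsin(n@[.5,.866,0])))
E
```

```text
Traceback (most recent call last):
  File "h.py", line 34, in plane
    u,s,v=np.linalg.svd(w-w.mean(0),full_matrices=False); n=v[2]
          ~~~~~~~~~~~~~^^^^^^^^^^^^^^^^^^^^^^^^^^^^^^^^^
numpy.linalg.LinAlgError: SVD did not converge
```

```bash
sed -i 's/    c=np.median(w,0)/    w=w[np.isfinite(w[:,0])]/' h.py
python3 - <<'E'
from h import *
o,p,d,W=black()
m=np.zeros(d.shape,bool); m[60:240,205:305]=1
c,n=plane(W[m]); u=np.array([.866,-.5,0])
print(c,n,"tilt deg along u",np.degrees(np.arcsin(n@u)),"side",np.degrees(np.arcsin(n@[.5,.866,0])))
E
```

```text
[ 0.55275819 -0.28209646  0.07072296] [ 0.03805886 -0.022551    0.99902101] tilt deg along u 2.535276004082075 side -0.02863276078081667
```

Call:
servo_tool:
  targets: [0,0,0,0,0,0,0,0,0,0,0,0,0,0,0,0,0,0,0,0]
  fingers: 56.7

```text
time_s: 5.2
eef_pos: [0.5108, -0.2594, 0.0843]
eef_rot: [-0.184, 0.683, -0.184, -0.683]
wrist_force: [0.7, 0.6, -0.6]
opening: 0.667
```

```bash
cat >> h.py <<'E'
def tilt(save=None,box=(60,240,205,305)):
    o,p,d,W=black(save); a,b,c_,e=box
    m=np.zeros(d.shape,bool); m[a:b,c_:e]=1
    c,n=plane(W[m]); y=np.radians(60); u=np.array([.866,-.5,0])
    print(c.round(4),n.round(3),"tilt",np.degrees(np.arcsin(n@u)).round(2),"z",o["eef_pos"].round(4),"open",round(o["opening"],4))
E
python3 - <<'E'
from h import *
tilt()
E
```

```text
[ 0.5531 -0.2823  0.0712] [ 0.038 -0.021  0.999] tilt 2.48 z [ 0.5108 -0.2594  0.0843] open 0.6672
```

Call:
servo_tool:
  targets: [0,0,0,0,0,0,0,0,0,0,0,0,0,0,0,0,0,0,0,0]
  fingers: 57.3

```text
time_s: 5.75
eef_pos: [0.5107, -0.2593, 0.0843]
eef_rot: [0.184, -0.683, 0.184, 0.683]
wrist_force: [0.1, 0.1, -1.4]
opening: 0.672
```

Run:
```python
from h import *
tilt("pics/w4.png")
```

```text
[ 0.5531 -0.2823  0.0713] [ 0.038 -0.022  0.999] tilt 2.48 z [ 0.5107 -0.2593  0.0843] open 0.6724
```

Call:
servo_tool:
  targets: [0,0,0,0,0,0,0,0,0,0,0,0,0,0,0,0,0,0,0,0]
  fingers: 57.7

```text
time_s: 6.3
eef_pos: [0.5107, -0.2594, 0.0843]
eef_rot: [0.184, -0.683, 0.184, 0.683]
wrist_force: [0.2, 0.0, -1.3]
opening: 0.678
```

Run:
```python
from h import *
tilt("pics/w5.png")
```

```text
[ 0.5531 -0.2823  0.0714] [ 0.038 -0.022  0.999] tilt 2.5 z [ 0.5107 -0.2594  0.0843] open 0.6784
```

Call:
servo_tool:
  targets: [0,0,0,0,0,0,0,0,0,0,0,0,0,0,0,0,0,0,0,0]
  fingers: 58.2

```text
time_s: 6.85
eef_pos: [0.5108, -0.2593, 0.0843]
eef_rot: [-0.184, 0.683, -0.184, -0.683]
wrist_force: [-0.4, 0.2, -2.0]
opening: 0.685
```

Run:
```python
from h import *
tilt("pics/w6.png")
```

```text
[ 0.5531 -0.2823  0.0715] [ 0.037 -0.022  0.999] tilt 2.49 z [ 0.5108 -0.2593  0.0843] open 0.6853
```

Call:
servo_tool:
  targets: [0,0,0,0,0,0,0,0,0,0,0,0,0,0,0,0,0,0,0,0]
  fingers: 58.8

```text
time_s: 7.4
eef_pos: [0.5108, -0.2593, 0.0843]
eef_rot: [0.184, -0.683, 0.184, 0.683]
wrist_force: [0.4, 0.3, -1.8]
opening: 0.691
```

Run:
```python
from h import *
tilt("pics/w7.png")
```

```text
[ 0.5532 -0.2823  0.0717] [ 0.038 -0.022  0.999] tilt 2.5 z [ 0.5108 -0.2593  0.0843] open 0.6909
```

Call:
servo_tool:
  targets: [0,0,0,0,0,0,0,0,0,0,0,0,0,0,0,0,0,0,0,0]
  fingers: 59.3

```text
time_s: 7.95
eef_pos: [0.5108, -0.2594, 0.0843]
eef_rot: [-0.184, 0.683, -0.184, -0.683]
wrist_force: [0.2, 0.0, -1.2]
opening: 0.697
```

Run:
```python
from h import *
tilt("pics/w8.png")
```

```text
[ 0.5532 -0.2824  0.0719] [ 0.038 -0.021  0.999] tilt 2.48 z [ 0.5108 -0.2594  0.0843] open 0.6969
```

Call:
servo_tool:
  targets: [0,0,0,0,0,0,0,0,0,0,0,0,0,0,0,0,0,0,0,0]
  fingers: 59.7

```text
time_s: 8.5
eef_pos: [0.5108, -0.2594, 0.0844]
eef_rot: [-0.184, 0.683, -0.184, -0.683]
wrist_force: [0.0, -0.3, -1.3]
opening: 0.701
```

Run:
```python
from h import *
tilt("pics/w9.png")
```

```text
[ 0.5513 -0.2814  0.0614] [ 0.247 -0.144  0.958] tilt 16.61 z [ 0.5108 -0.2594  0.0844] open 0.7013
```

Call:
servo_tool:
  targets: [-2,0,0,0,-2,0,0,0,-2,0,0,0,-2,0,0,0,-2,0,0,0]

```text
time_s: 9.05
eef_pos: [0.5108, -0.2594, 0.0945]
eef_rot: [-0.184, 0.683, -0.184, -0.683]
wrist_force: [-0.4, -0.2, -1.5]
opening: 0.696
```

Run:
```python
from h import *
tilt("pics/w10.png")
```

```text
[ 0.5487 -0.2798  0.0656] [ 0.373 -0.218  0.902] tilt 25.59 z [ 0.5108 -0.2594  0.0945] open 0.6959
```

View pics/w10.png

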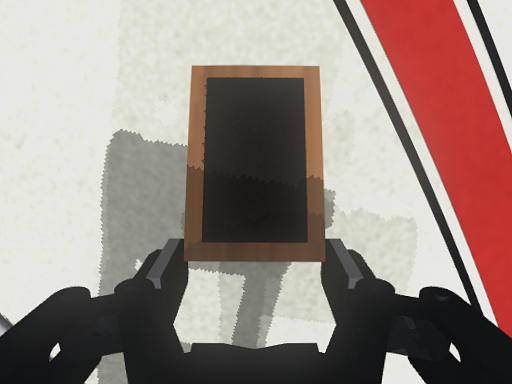

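Call:
servo_tool:
  targets: [-3,0,0,0,-3,0,0,0,-3,0,0,0,-3,0,0,0,-3,0,0,0]

```text
time_s: 9.6
eef_pos: [0.5108, -0.2594, 0.1096]
eef_rot: [-0.184, 0.683, -0.184, -0.683]
wrist_force: [-0.5, 0.1, -1.9]
opening: 0.701
```

Run:
```python
from h import *
tilt("pics/w11.png",(90,240,215,300))
```

```text
[ 0.5414 -0.2768  0.07  ] [ 0.603 -0.35   0.717] tilt 44.23 z [ 0.5108 -0.2594  0.1096] open 0.7013
```

Call:
servo_tool:
  targets: [-2,0,0,0,-2,0,0,0,-2,0,0,0,-2,0,0,0,-2,0,0,0]

```text
time_s: 10.15
eef_pos: [0.5107, -0.2594, 0.1194]
eef_rot: [0.184, -0.683, 0.184, 0.683]
wrist_force: [0.1, 0.8, -1.9]
opening: 0.703
```

Run:
```python
from h import *
tilt("pics/w12.png",(120,240,220,295))
q,d=cams.camera("scene")
p=cv2.imread("pics/w12.png")
cv2.imwrite("pics/w12b.png",np.hstack([cv2.resize(p,(400,300)),cv2.resize(q[170:260,110:230],(400,300))]))
```

```text
[ 0.5374 -0.2747  0.0752] [ 0.695 -0.403  0.596] tilt 53.45 z [ 0.5107 -0.2594  0.1194] open 0.7026
```

View pics/w12b.png

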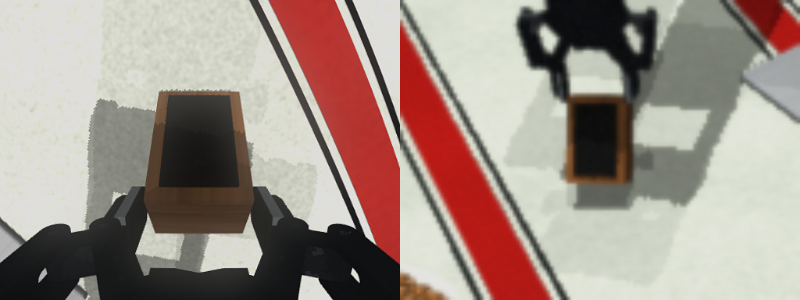

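Call:
servo_tool:
  targets: [3,0,0,0,3,0,0,0,0,0,-5,0,0,0,-5,0,0,0,-5,0]

```text
time_s: 10.75
eef_pos: [0.5245, -0.2674, 0.1138]
eef_rot: [-0.184, 0.683, -0.184, -0.682]
wrist_force: [0.2, 0.5, 2.8]
opening: 0.699
```

Run:
```python
from h import *
tilt("pics/w13.png",(130,240,220,295))
```

```text
[ 0.5467 -0.2801  0.067 ] [ 0.767 -0.446  0.462] tilt 62.5 z [ 0.5245 -0.2674  0.1138] open 0.6995
```

View pics/w13.png

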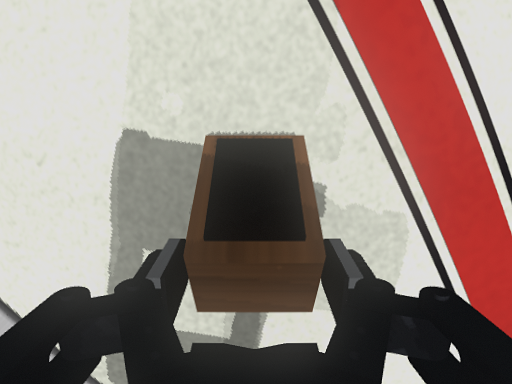

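Call:
servo_tool:
  targets: [0,0,-5,0,0,0,-5,0,0,0,-5,0,0,0,-5,0,1,0,-4,0]

```text
time_s: 11.3
eef_pos: [0.5447, -0.279, 0.1118]
eef_rot: [0.184, -0.683, 0.184, 0.683]
wrist_force: [0.3, -0.8, 0.2]
opening: 0.698
```

Run:
```python
from h import *
tilt("pics/w14.png",(180,240,230,290))
```

```text
[ 0.5577 -0.2879  0.0699] [ 0.835 -0.484  0.261] tilt 74.89 z [ 0.5447 -0.279   0.1118] open 0.6976
```

View pics/w14.png

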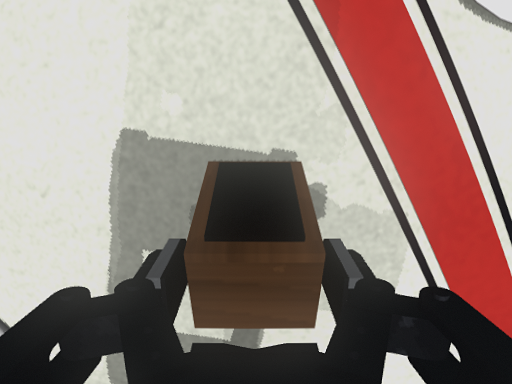

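Call:
servo_tool:
  targets: [1,0,-5,0,1,0,-5,0,1,0,-5,0,2,0,-5,0,2,0,-4,0]

```text
time_s: 11.85
eef_pos: [0.566, -0.2914, 0.1054]
eef_rot: [-0.184, 0.683, -0.184, -0.682]
wrist_force: [0.5, -0.2, -0.2]
opening: 0.698
```

Run:
```python
from h import *
o,p,d,W=black("pics/w15.png"); go()
c,n=plane(W[255:325,200:310].reshape(-1,3)); print("A face",c.round(4),n.round(3),np.degrees(np.arcsin(n@[.866,-.5,0])))
```

```text
t 11.9 pos [ 0.5663 -0.2917  0.1053] xaxis [ 0.001 -0.001 -1.   ] jawyaw -120.2 zaxis [-0.86  0.5  -0.  ] open 0.7 q [-0.66  0.48  1.55  0.    1.11  1.44] F [0.7 0.3 1.7]
shift tool mm [0. 0. 0.]
A face [ 0.5547 -0.2833  0.0898] [-0.026  0.015  1.   ] -1.7395823803622692
```

View pics/w15.png

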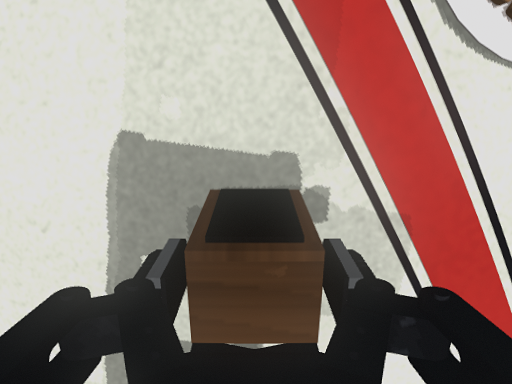

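Call:
servo_tool:
  targets: [0,0,0,0,0,0,0,0,0,0,0,0,-5,0,0,0,-5,0,0,0]
  fingers: 50

```text
time_s: 12.4
eef_pos: [0.5641, -0.2902, 0.1145]
eef_rot: [0.184, -0.682, 0.183, 0.684]
wrist_force: [-0.7, -0.1, -2.3]
opening: 0.677
```

Run:
```python
from h import *
o,p,d,W=black("pics/w16.png"); go()
c,n=plane(W[255:325,200:310].reshape(-1,3)); print("A face",c.round(4),n.round(3),np.degrees(np.arcsin(n@[.866,-.5,0])))
```

```text
t 12.45 pos [ 0.5648 -0.2907  0.1157] xaxis [-0.001  0.001 -1.   ] jawyaw -120.1 zaxis [-0.86  0.5   0.  ] open 0.677 q [-0.66  0.46  1.55 -0.    1.13  1.44] F [ 0.7 -0.1 -1.4]
shift tool mm [0. 0. 0.]
A face [ 0.5524 -0.2818  0.0981] [-0.029  0.016  0.999] -1.909769824709348
```

View pics/w16.png

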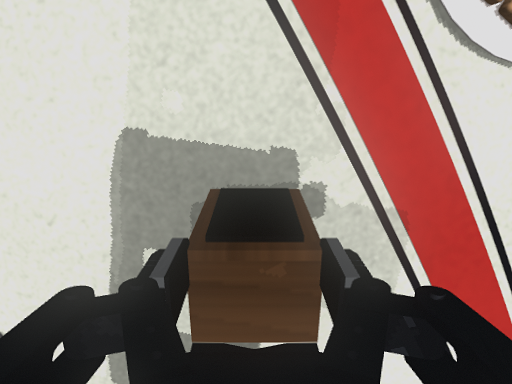

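Call:
servo_tool:
  targets: [-18,0,0,0,-26,0,0,0,-32,0,0,0,-32,0,0,0,-22,0,0,0]

```text
time_s: 12.95
eef_pos: [0.5654, -0.2911, 0.2476]
eef_rot: [-0.184, 0.683, -0.184, -0.682]
wrist_force: [-0.5, -0.3, -2.1]
opening: 0.675
```

Call:
servo_tool:
  targets: [0,0,0,-0.12,0,0,0,-0.15,0,0,0,-0.15,0,0,0,-0.15,0,0,0,-0.12]

```text
time_s: 13.45
eef_pos: [0.5647, -0.2906, 0.2447]
eef_rot: [-0.06, -0.704, -0.06, 0.705]
wrist_force: [0.3, -0.5, -1.7]
opening: 0.675
```

Run:
```python
from h import *
go(.4537,.2441,.245,101.8)
o,p,d,W=black("pics/w17.png")
c,n=plane(W[255:325,200:310].reshape(-1,3)); print("A face",c.round(4),n.round(3))
```

```text
t 13.45 pos [ 0.5647 -0.2906  0.2447] xaxis [-0.001  0.001 -1.   ] jawyaw -80.3 zaxis [-0.99 -0.17  0.  ] open 0.675 q [-0.66  0.32  1.46 -0.    1.36  0.74] F [ 0.3 -0.5 -1.7]
shift tool mm [ 4.000e-01 -5.458e+02  1.910e+01]
turn about tool x (rad, pointing down => -) -0.036 or 3.105
A face [ 0.5514 -0.2915  0.2283] [-0.036 -0.007  0.999]
```

View pics/w17.png

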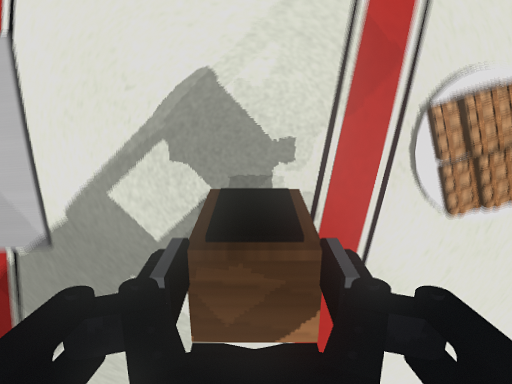

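Call:
servo_tool:
  targets: [0,-15,0,-0.036,0,-30,0,0,0,-35,0,0,0,-35,0,0,0,-35,0,0]

```text
time_s: 14.0
eef_pos: [0.5349, -0.1415, 0.245]
eef_rot: [-0.07, -0.703, -0.07, 0.704]
wrist_force: [1.1, -0.0, -2.0]
opening: 0.674
```

Call:
servo_tool:
  targets: [0,-35,0,0,0,-35,0,0,0,-35,0,0,0,-35,0,0,0,-35,0,0]

```text
time_s: 14.5
eef_pos: [0.4999, 0.0299, 0.2452]
eef_rot: [-0.07, -0.704, -0.07, 0.704]
wrist_force: [0.9, 0.0, -1.9]
opening: 0.674
```

Call:
servo_tool:
  targets: [0,-35,0,0,0,-35,0,0,0,-35,0,0,0,-30,0,0,0,-20,0,0]

```text
time_s: 15.0
eef_pos: [0.4686, 0.182, 0.2451]
eef_rot: [-0.07, -0.703, -0.071, 0.704]
wrist_force: [0.2, -0.4, -2.1]
opening: 0.673
```

Run:
```python
from h import *
go(.4537,.2441,.245,101.8)
o,p,d,W=black("pics/w18.png")
c,n=plane(W[255:325,200:310].reshape(-1,3)); print("A face",c.round(4),n.round(3))
hsv=cv2.cvtColor(p,cv2.COLOR_BGR2HSV)
print(hsv[150,200],W[150,200])
```

```text
t 15.0 pos [0.4686 0.182  0.2451] xaxis [-0.001  0.001 -1.   ] jawyaw -78.6 zaxis [-0.98 -0.2   0.  ] open 0.673 q [0.13 0.03 1.8  0.   1.32 1.5 ] F [ 0.2 -0.4 -2.1]
shift tool mm [  0.2 -63.8   2.3]
turn about tool x (rad, pointing down => -) -0.006 or 3.135
A face [0.4555 0.1807 0.2288] [-0.036 -0.007  0.999]
[ 14 115 118] [0.47398412 0.24203742 0.01080137]
```

View pics/w18.png

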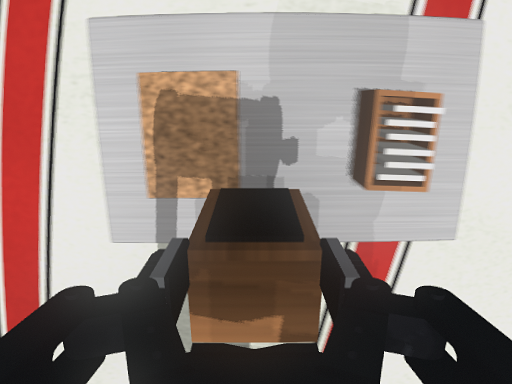

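Run:
```python
from h import *
o,p,d,W=black()
hsv=cv2.cvtColor(p,cv2.COLOR_BGR2HSV)
m=(hsv[...,1]>70)&(hsv[...,0]<25)&(W[...,2]<.03)&(W[...,2]>.006); m[:,:110]=0; m[:,260:]=0; m[230:]=0
n,l,s,c=cv2.connectedComponentsWithStats(m.astype(np.uint8)); i=1+s[1:,4].argmax()
w=W[l==i]; print(s[i],w.mean(0),cv2.minAreaRect((w[:,:2]*1000).astype(np.float32)))
# tray direction
```

```text
[  143    71   101   127 11767] [0.49032315 0.2531202  0.0120022 ] ((486.1088562011719, 251.8732452392578), (130.15945434570312, 99.58191680908203), 12.035013198852539)
```

Call:
servo_tool:
  targets: [10,-15,0.7,0,25,-20,0.7,0,25,-18,0.7,0,25,-8,0.7,0,20,-4,0.5,0]

```text
time_s: 15.6
eef_pos: [0.453, 0.2427, 0.1388]
eef_rot: [-0.07, -0.703, -0.07, 0.704]
wrist_force: [0.4, 0.2, -2.0]
opening: 0.673
```

Call:
servo_tool:
  targets: [8,0,0,0,5,0,0,0,2,0,0,0,0,0,0,0,0,0,0,0]

```text
time_s: 16.1
eef_pos: [0.4551, 0.2425, 0.1263]
eef_rot: [0.07, 0.704, 0.07, -0.703]
wrist_force: [0.7, -0.4, -1.1]
opening: 0.671
```

Run:
```python
from h import *
go(.4528,.2454,.118,102)
o,p,d,W=black("pics/w19.png")
c,n=plane(W[255:325,200:310].reshape(-1,3)); print("A face",c.round(4),n.round(3))
```

```text
t 16.1 pos [0.4551 0.2425 0.1263] xaxis [ 0.002  0.    -1.   ] jawyaw -78.6 zaxis [-0.98 -0.2  -0.  ] open 0.671 q [ 0.26  0.21  1.86 -0.    1.07  1.63] F [ 0.7 -0.4 -1.1]
shift tool mm [ 8.3 -3.3  1.7]
turn about tool x (rad, pointing down => -) -0.01 or 3.131
A face [0.442  0.2412 0.1098] [-0.038 -0.007  0.999]
```

View pics/w19.png

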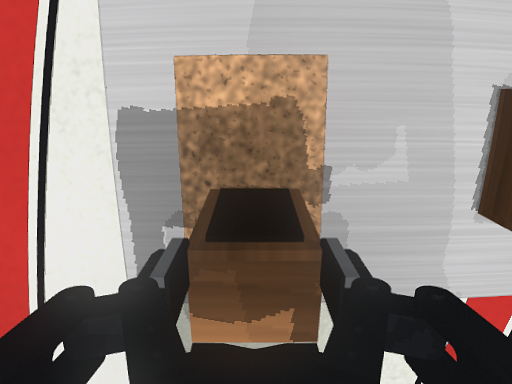

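Call:
servo_tool:
  targets: [2,-2,1,-0.01,2,-1,1,0,2,0,0,0,1,0,0,0,0,0,0,0]

```text
time_s: 16.65
eef_pos: [0.4524, 0.2454, 0.1187]
eef_rot: [0.074, 0.704, 0.074, -0.703]
wrist_force: [0.5, 1.3, 1.8]
opening: 0.671
```

Call:
servo_tool:
  targets: [0,0,0,0,0,0,0,0,0,0,0,0,0,0,0,0,0,0,0,0]
  fingers: 59.4

```text
time_s: 17.15
eef_pos: [0.4521, 0.2452, 0.1185]
eef_rot: [0.074, 0.703, 0.074, -0.703]
wrist_force: [1.0, 1.5, 2.5]
opening: 0.695
```

Run:
```python
from h import *
go(.4528,.2454,.118,102)
o,p,d,W=black("pics/w20.png")
c,n=plane(W[255:325,200:310].reshape(-1,3)); print("A face",c.round(4),n.round(3))
```

```text
t 17.15 pos [0.4521 0.2452 0.1185] xaxis [ 0.001  0.    -1.   ] jawyaw -78.0 zaxis [-0.98 -0.21 -0.  ] open 0.695 q [0.27 0.22 1.87 0.   1.05 1.63] F [1.  1.5 2.5]
shift tool mm [ 0.5 -0.  -0.8]
turn about tool x (rad, pointing down => -) 0.0 or 3.142
A face [0.4393 0.2439 0.1027] [-0.038 -0.007  0.999]
```

Call:
servo_tool:
  targets: [0,0,-4,0,0,0,-4,0,0,0,-4,0,0,0,-5,0,1,0,-5,0]
  fingers: 59.6

```text
time_s: 17.7
eef_pos: [0.4738, 0.2498, 0.1173]
eef_rot: [-0.074, -0.703, -0.074, 0.703]
wrist_force: [-1.9, -0.2, 7.7]
opening: 0.699
```

Run:
```python
from h import *
go()
o,p,d,W=black("pics/w21.png")
c,n=plane(W[260:310,205:305].reshape(-1,3)); print("A face",c.round(4),n.round(3))
```

```text
t 17.7 pos [0.4738 0.2498 0.1173] xaxis [-0. -0. -1.] jawyaw -78.0 zaxis [-0.98 -0.21  0.  ] open 0.699 q [ 0.26  0.26  1.81 -0.    1.06  1.62] F [-1.9 -0.2  7.7]
shift tool mm [0. 0. 0.]
A face [0.4641 0.2491 0.1022] [0.014 0.003 1.   ]
```

View pics/w21.png

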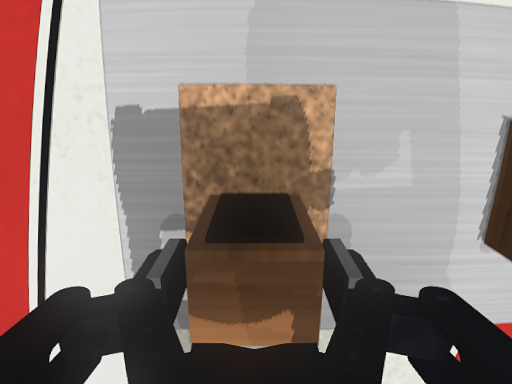

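Call:
servo_tool:
  targets: [0,0,0,0,-1,0,0,0,-10,0,0,0,-20,0,0,0,-20,0,0,0]
  fingers: 75

```text
time_s: 18.25
eef_pos: [0.4731, 0.2497, 0.1694]
eef_rot: [-0.074, -0.703, -0.074, 0.703]
wrist_force: [0.6, -0.1, 0.5]
opening: 0.88
```

Call:
servo_tool:
  targets: [-10,0,20,0,0,0,30,0,0,0,10,0,0,0,0,0,0,0,0,0]

```text
time_s: 18.75
eef_pos: [0.4155, 0.2374, 0.1789]
eef_rot: [0.074, 0.704, 0.074, -0.703]
wrist_force: [0.2, -0.1, -0.3]
opening: 0.876
```

Run:
```python
from h import *
go()
o,p,d,W=black("pics/w22.png")
m=(W[...,2]>.095)&(W[...,2]<.112)&(abs(W[...,0]-.46)<.08)&(abs(W[...,1]-.25)<.08)
n,l,s,c=cv2.connectedComponentsWithStats(m.astype(np.uint8)); i=1+s[1:,4].argmax()
w=W[l==i]; a=np.radians(12); u=np.array([np.cos(a),np.sin(a)]); v=np.array([-u[1],u[0]])
M=np.array([.486,.2525]); print(s[i],"u",np.percentile((w[:,:2]-M)@u,[0.5,99.5])*1000,"v",np.percentile((w[:,:2]-M)@v,[0.5,99.5])*1000, cv2.minAreaRect((w[:,:2]*1000).astype(np.float32)),plane(w))
```

```text
t 18.75 pos [0.4155 0.2374 0.1789] xaxis [ 0.002  0.    -1.   ] jawyaw -78.0 zaxis [-0.98 -0.21 -0.  ] open 0.876 q [ 0.27  0.05  1.92 -0.    1.17  1.63] F [ 0.2 -0.1 -0.3]
shift tool mm [0. 0. 0.]
[ 201  100  108   88 9012] u [-53.42538772  -4.85266708] v [-28.5460005   30.85724359] ((457.6097717285156, 247.59214782714844), (50.036495208740234, 60.420372009277344), 12.316762924194336) (array([0.45789531, 0.24771724, 0.10206104]), array([0.00155371, 0.00164932, 0.99999743]))
```

View pics/w22.png

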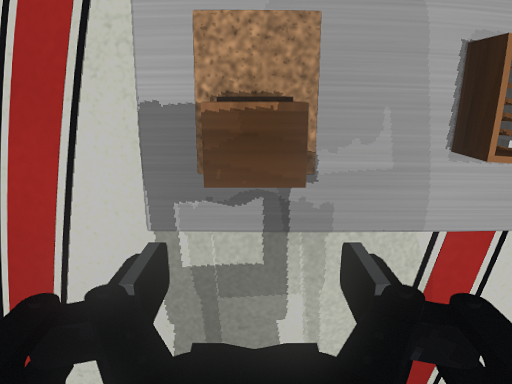

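Run:
```python
from h import *
go(.4325,.2422,.098,102)
```

```text
t 18.8 pos [0.4157 0.2374 0.1787] xaxis [ 0.001  0.    -1.   ] jawyaw -78.0 zaxis [-0.98 -0.21 -0.  ] open 0.878 q [ 0.27  0.05  1.92 -0.    1.17  1.63] F [ 0.4 -0.6 -0.1]
shift tool mm [ 80.7  -1.2 -17.3]
turn about tool x (rad, pointing down => -) 0.0 or 3.142
```

Call:
servo_tool:
  targets: [10,-1,-17,0,25,0,0,0,25,0,0,0,15,0,0,0,5,0,0,0]

```text
time_s: 19.3
eef_pos: [0.4307, 0.2414, 0.0962]
eef_rot: [-0.074, -0.702, -0.074, 0.704]
wrist_force: [-0.6, 0.3, -0.6]
opening: 0.878
```

Call:
servo_tool:
  targets: [0,0,0,0,0,0,0,0,0,0,0,0,0,0,0,0,0,0,0,0]
  fingers: 58.8

```text
time_s: 19.8
eef_pos: [0.4313, 0.2418, 0.0988]
eef_rot: [0.074, 0.704, 0.074, -0.703]
wrist_force: [-0.7, 0.2, -1.4]
opening: 0.7
```

Run:
```python
from h import *
go(.4325,.2422,.098,102)
o,p,d,W=black("pics/w23.png")
```

```text
t 19.8 pos [0.4313 0.2418 0.0988] xaxis [ 0.001  0.    -1.   ] jawyaw -78.0 zaxis [-0.98 -0.21 -0.  ] open 0.7 q [0.27 0.21 1.93 0.   1.   1.63] F [-0.7  0.2 -1.4]
shift tool mm [ 0.8 -0.1 -1.3]
turn about tool x (rad, pointing down => -) 0.0 or 3.142
```

View pics/w23.png

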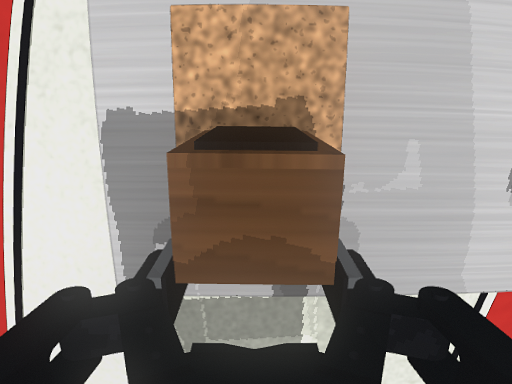

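Call:
servo_tool:
  targets: [-2,0,0,0,-2,0,0,0,-2,0,0,0,-2,0,0,0,0,0,0,0]

```text
time_s: 20.35
eef_pos: [0.4313, 0.2418, 0.1067]
eef_rot: [0.074, 0.703, 0.074, -0.703]
wrist_force: [0.3, -0.1, -1.3]
opening: 0.694
```

```bash
cat >> h.py <<'E'
def aface(save,box=(175,260,195,310)):
    o,p,d,W=black(save); a,b,c_,e=box
    c,n=plane(W[a:b,c_:e].reshape(-1,3)); u=np.array([np.cos(np.radians(12)),np.sin(np.radians(12)),0])
    print("Aface",c.round(4),n.round(3),"fwd tilt",np.degrees(np.arctan2(n@u,n[2])).round(2),"tcp",o["eef_pos"].round(4),"open",round(o["opening"],4),"F",o["wrist_force"].round(1))
E
python3 - <<'E'
from h import *
aface("pics/w24.png")
E
```

```text
Aface [0.4587 0.2499 0.1108] [0.001 0.005 1.   ] fwd tilt 0.11 tcp [0.4313 0.2418 0.1067] open 0.6936 F [ 0.3 -0.1 -1.3]
```

Call:
servo_tool:
  targets: [0,0,0,0,0,0,0,0,0,0,0,0,0,0,0,0,0,0,0,0]
  fingers: 59.5

```text
time_s: 20.9
eef_pos: [0.431, 0.2417, 0.1063]
eef_rot: [-0.074, -0.703, -0.074, 0.703]
wrist_force: [-0.9, -0.5, -1.9]
opening: 0.695
```

Run:
```python
from h import *
aface("pics/w25.png")
```

```text
Aface [0.4584 0.2499 0.1104] [0.002 0.005 1.   ] fwd tilt 0.17 tcp [0.431  0.2417 0.1063] open 0.6947 F [-0.9 -0.5 -1.9]
```

Call:
servo_tool:
  targets: [0,0,0,0,0,0,0,0,0,0,0,0,0,0,0,0,0,0,0,0]
  fingers: 59.8

```text
time_s: 21.45
eef_pos: [0.431, 0.2417, 0.1063]
eef_rot: [-0.074, -0.703, -0.074, 0.703]
wrist_force: [-0.4, -0.5, -1.1]
opening: 0.702
```

Run:
```python
from h import *
aface("pics/w26.png")
```

```text
Aface [0.4584 0.2499 0.1105] [0.002 0.006 1.   ] fwd tilt 0.19 tcp [0.431  0.2417 0.1063] open 0.7021 F [-0.4 -0.5 -1.1]
```

Call:
servo_tool:
  targets: [0,0,0,0,0,0,0,0,0,0,0,0,0,0,0,0,0,0,0,0]
  fingers: 60.1

```text
time_s: 22.0
eef_pos: [0.4312, 0.2418, 0.1064]
eef_rot: [0.074, 0.703, 0.074, -0.703]
wrist_force: [0.1, 0.8, 0.0]
opening: 0.702
```

Run:
```python
from h import *
aface("pics/w27.png")
```

```text
Aface [0.4556 0.2493 0.1021] [-0.002  0.001  1.   ] fwd tilt -0.12 tcp [0.4312 0.2418 0.1064] open 0.7023 F [0.1 0.8 0. ]
```

Call:
servo_tool:
  targets: [0,0,0,0,0,0,0,0,-4,0,2,0,-4,0,2,0,0,0,0,0]
  fingers: 70

```text
time_s: 22.55
eef_pos: [0.4273, 0.241, 0.115]
eef_rot: [0.074, 0.704, 0.074, -0.703]
wrist_force: [1.0, -0.3, 0.5]
opening: 0.819
```

Call:
servo_tool:
  targets: [0,0,0,0,0,0,0,0,0,0,0,0,0,0,0,0,0,0,0,0]
  fingers: 57

```text
time_s: 23.05
eef_pos: [0.4273, 0.241, 0.1152]
eef_rot: [0.074, 0.703, 0.074, -0.703]
wrist_force: [-2.5, -0.9, 9.1]
opening: 0.681
```

Run:
```python
from h import *
aface("pics/w28.png")
```

```text
Aface [0.4486 0.2479 0.1021] [-0.001  0.001  1.   ] fwd tilt -0.03 tcp [0.4273 0.241  0.1152] open 0.6813 F [-2.5 -0.9  9.1]
```

View pics/w28.png

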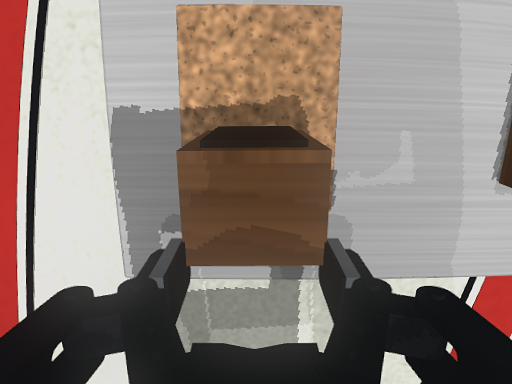

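Call:
servo_tool:
  targets: [-2,0,0,0,-2,0,0,0,-2,0,0,0,-2,0,0,0,0,0,0,0]

```text
time_s: 23.6
eef_pos: [0.4273, 0.2409, 0.1225]
eef_rot: [0.074, 0.703, 0.074, -0.703]
wrist_force: [-0.7, 0.5, -1.9]
opening: 0.68
```

Call:
servo_tool:
  targets: [0,0,0,0,0,0,0,0,0,0,0,0,0,0,0,0,0,0,0,0]
  fingers: 59.3

```text
time_s: 24.1
eef_pos: [0.4271, 0.2409, 0.1222]
eef_rot: [-0.074, -0.703, -0.074, 0.703]
wrist_force: [1.1, -0.7, -2.2]
opening: 0.695
```

Run:
```python
from h import *
aface("pics/w29.png")
```

```text
Aface [0.4484 0.2478 0.1091] [0.021 0.005 1.   ] fwd tilt 1.23 tcp [0.4271 0.2409 0.1222] open 0.6948 F [ 1.1 -0.7 -2.2]
```

Call:
servo_tool:
  targets: [0,0,0,0,0,0,0,0,0,0,0,0,0,0,0,0,0,0,0,0]
  fingers: 59.6

```text
time_s: 24.65
eef_pos: [0.4271, 0.2409, 0.1223]
eef_rot: [-0.074, -0.703, -0.074, 0.703]
wrist_force: [-0.2, 0.6, -2.2]
opening: 0.695
```

Run:
```python
from h import *
aface("pics/w30.png")
```

```text
Aface [0.4485 0.2479 0.1092] [0.021 0.005 1.   ] fwd tilt 1.24 tcp [0.4271 0.2409 0.1223] open 0.6948 F [-0.2  0.6 -2.2]
```

Call:
servo_tool:
  targets: [0,0,0,0,0,0,0,0,0,0,0,0,0,0,0,0,0,0,0,0]
  fingers: 59.8

```text
time_s: 25.2
eef_pos: [0.4273, 0.2409, 0.1225]
eef_rot: [0.074, 0.703, 0.074, -0.703]
wrist_force: [-0.6, -0.3, 1.7]
opening: 0.704
```

Run:
```python
from h import *
aface("pics/w31.png")
```

```text
Aface [0.4476 0.2477 0.1061] [0.214 0.046 0.976] fwd tilt 12.63 tcp [0.4273 0.2409 0.1225] open 0.7037 F [-0.6 -0.3  1.7]
```

Call:
servo_tool:
  targets: [0,0,0,0,0,0,0,0,-2,0,0,0,-2,0,0,0,-2,0,0,0]
  fingers: 59.6

```text
time_s: 25.75
eef_pos: [0.4269, 0.2409, 0.1282]
eef_rot: [-0.074, -0.703, -0.074, 0.703]
wrist_force: [-0.2, 0.2, -2.2]
opening: 0.702
```

Run:
```python
from h import *
aface("pics/w32.png")
```

```text
Aface [0.4472 0.2476 0.1115] [0.223 0.048 0.974] fwd tilt 13.18 tcp [0.4269 0.2409 0.1282] open 0.7018 F [-0.2  0.2 -2.2]
```

View pics/w32.png

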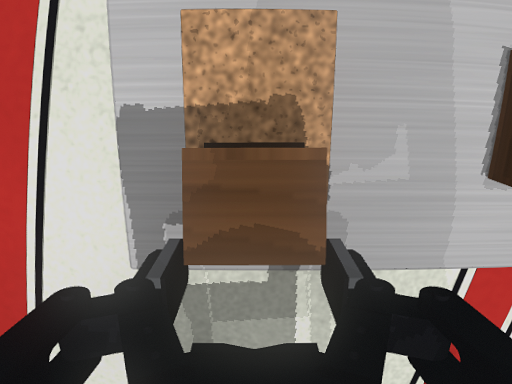

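Call:
servo_tool:
  targets: [0,0,0,0,0,0,0,0,0,0,0,0,0,0,0,0,0,0,0,0]
  fingers: 59.75

```text
time_s: 26.3
eef_pos: [0.4271, 0.2409, 0.1282]
eef_rot: [-0.074, -0.703, -0.074, 0.703]
wrist_force: [0.2, 0.0, -1.2]
opening: 0.699
```

Run:
```python
from h import *
aface("pics/w33.png")
```

```text
Aface [0.4472 0.2476 0.111 ] [0.261 0.056 0.964] fwd tilt 15.49 tcp [0.4271 0.2409 0.1282] open 0.6986 F [ 0.2  0.  -1.2]
```

Call:
servo_tool:
  targets: [0,0,0,0,0,0,0,0,0,0,0,0,0,0,0,0,0,0,0,0]
  fingers: 59.85

```text
time_s: 26.85
eef_pos: [0.4272, 0.2409, 0.1283]
eef_rot: [0.074, 0.703, 0.074, -0.703]
wrist_force: [-0.3, 0.3, -1.2]
opening: 0.704
```

Run:
```python
from h import *
aface("pics/w34.png")
```

```text
Aface [0.4455 0.2473 0.1053] [0.56  0.119 0.82 ] fwd tilt 34.94 tcp [0.4272 0.2409 0.1283] open 0.7036 F [-0.3  0.3 -1.2]
```

Call:
servo_tool:
  targets: [0,0,0,0,0,0,0,0,-4,0,0,0,-2,0,-5,0,0,0,-10,0]
  fingers: 58

```text
time_s: 27.4
eef_pos: [0.4423, 0.2443, 0.1349]
eef_rot: [0.074, 0.703, 0.074, -0.703]
wrist_force: [-0.1, 0.1, -1.5]
opening: 0.685
```

Run:
```python
from h import *
aface("pics/w35.png")
q,d=cams.camera("scene")
p=cv2.imread("pics/w35.png")
cv2.imwrite("pics/w35b.png",np.hstack([cv2.resize(p,(400,300)),cv2.resize(q[130:205,230:330],(400,300))]))
o,p,d,W=black()
# edge profile at centre column in u',z
a=np.radians(12);u=np.array([np.cos(a),np.sin(a)]);M=np.array([.486,.2525])
for r in range(60,270,8):
    w=W[r,255]; print(r,((w[:2]-M)@u*1000).round(1),(w[2]*1000).round(1),end=" | ")
```

```text
Aface [0.4606 0.2506 0.1115] [0.558 0.119 0.821] fwd tilt 34.82 tcp [0.4423 0.2443 0.1349] open 0.6848 F [-0.1  0.1 -1.5]
60 51.5 12.1 | 68 46.3 12.3 | 76 41.2 11.0 | 84 35.9 12.3 | 92 30.6 12.1 | 100 25.3 12.9 | 108 19.9 10.7 | 116 14.5 11.8 | 124 9.1 12.4 | 132 3.7 13.5 | 140 -2.2 11.1 | 148 -7.6 12.8 | 156 0.0 94.9 | 164 -3.3 97.1 | 172 -6.5 100.1 | 180 -9.7 102.2 | 188 -13.0 103.7 | 196 -16.4 105.0 | 204 -19.3 107.7 | 212 -22.4 109.8 | 220 -24.9 113.2 | 228 -28.2 114.2 | 236 -30.7 117.0 | 244 -33.7 118.7 | 252 -36.5 120.6 | 260 -39.2 122.6 | 268 -81.9 48.9 |
```

View pics/w35b.png

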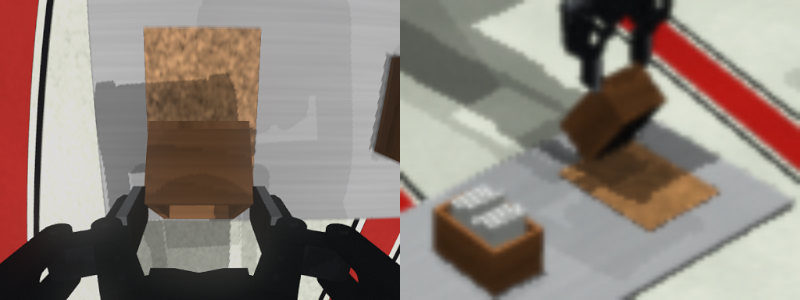

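Call:
servo_tool:
  targets: [2,0,-2,0,3,0,-2,0,3,0,0,0,0,0,0,0,0,0,0,0]

```text
time_s: 28.05
eef_pos: [0.4456, 0.2448, 0.1262]
eef_rot: [-0.074, -0.703, -0.074, 0.703]
wrist_force: [-0.1, -0.3, -0.8]
opening: 0.685
```

Call:
servo_tool:
  targets: [0,0,0,0,0,0,0,0,0,0,-3,0,0,0,-4,0,0,0,-4,0]
  fingers: 59.6

```text
time_s: 28.55
eef_pos: [0.4569, 0.2472, 0.1264]
eef_rot: [0.074, 0.703, 0.074, -0.703]
wrist_force: [-0.8, -0.3, -0.7]
opening: 0.699
```

Run:
```python
from h import *
aface("pics/w36.png")
```

```text
Aface [0.4752 0.2536 0.1032] [0.563 0.12  0.818] fwd tilt 35.14 tcp [0.4569 0.2472 0.1264] open 0.6989 F [-0.8 -0.3 -0.7]
```

Call:
servo_tool:
  targets: [1,0,0,0,1,0,0,0,1,0,-1,0,1,0,-2,0,1,0,-2,0]
  fingers: 59.75

```text
time_s: 29.1
eef_pos: [0.4635, 0.2487, 0.1233]
eef_rot: [0.074, 0.705, 0.074, -0.701]
wrist_force: [2.1, 0.4, 7.4]
opening: 0.701
```

Run:
```python
from h import *
aface("pics/w37.png",(165,255,200,305))
```

```text
Aface [0.4846 0.2557 0.0977] [0.623 0.133 0.771] fwd tilt 39.54 tcp [0.4635 0.2487 0.1233] open 0.7007 F [2.1 0.4 7.4]
```

View pics/w37.png

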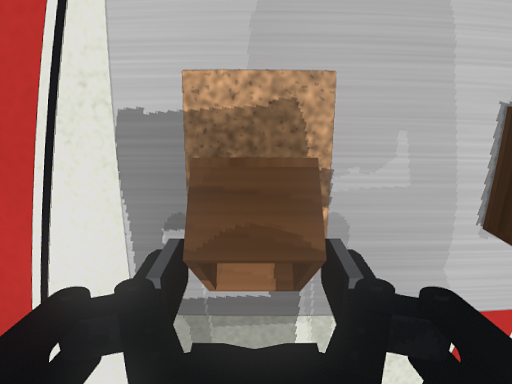

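Call:
servo_tool:
  targets: [2,0,-2,0,2,0,-2,0,2,0,-2,0,2,0,-2,0,2,0,-2,0]

```text
time_s: 29.65
eef_pos: [0.4746, 0.2511, 0.1141]
eef_rot: [0.074, 0.706, 0.074, -0.7]
wrist_force: [3.1, 0.1, 9.5]
opening: 0.703
```

Run:
```python
from h import *
aface("pics/w38.png",(165,230,210,295))
```

```text
Aface [0.5007 0.2592 0.0869] [0.737 0.158 0.657] fwd tilt 48.91 tcp [0.4746 0.2511 0.1141] open 0.7027 F [3.1 0.1 9.5]
```

View pics/w38.png

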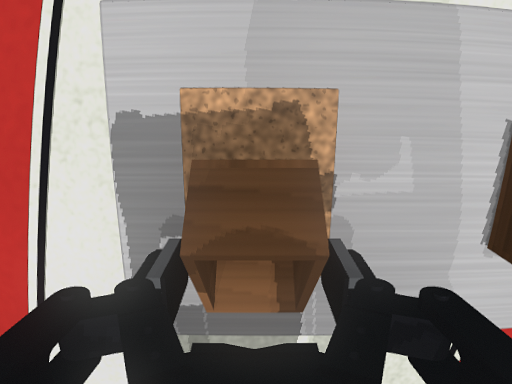

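Call:
servo_tool:
  targets: [3,0,-2,0,3,0,-2,0,3,0,-2,0,3,0,-2,0,3,0,-2,0]

```text
time_s: 30.2
eef_pos: [0.4851, 0.2533, 0.0994]
eef_rot: [0.073, 0.707, 0.074, -0.7]
wrist_force: [5.0, 0.7, 9.3]
opening: 0.699
```

Run:
```python
from h import *
aface("pics/w39.png",(165,210,210,295))
```

```text
Aface [0.5158 0.2623 0.0725] [0.855 0.185 0.485] fwd tilt 60.99 tcp [0.4851 0.2533 0.0994] open 0.6986 F [5.  0.7 9.3]
```

View pics/w39.png

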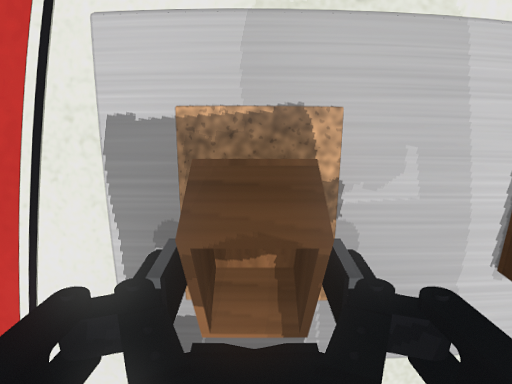

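Call:
servo_tool:
  targets: [3,0,-3,0,3,0,-3,0,3,0,-3,0,3,0,-3,0,3,0,-3,0]

```text
time_s: 30.75
eef_pos: [0.499, 0.2562, 0.0836]
eef_rot: [0.074, 0.706, 0.074, -0.701]
wrist_force: [3.4, 1.2, 6.7]
opening: 0.699
```

Run:
```python
from h import *
aface("pics/w40.png",(165,185,210,295))
```

```text
Aface [0.5315 0.2657 0.04  ] [0.978 0.208 0.031] fwd tilt 88.23 tcp [0.499  0.2562 0.0836] open 0.6988 F [3.4 1.2 6.7]
```

View pics/w40.png

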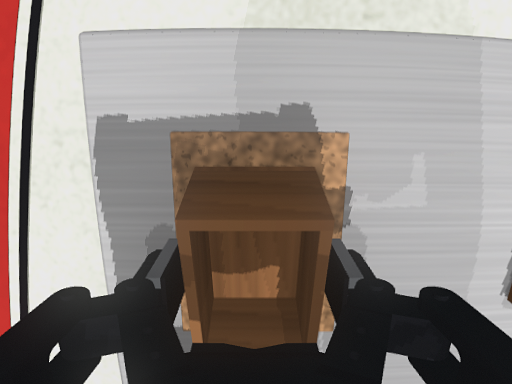

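Call:
servo_tool:
  targets: [3,0,-2,0,3,0,-2,0,2,0,-2,0,2,0,-1,0,0,0,0,0]

```text
time_s: 31.3
eef_pos: [0.5053, 0.2576, 0.0731]
eef_rot: [0.074, 0.705, 0.074, -0.701]
wrist_force: [4.8, 1.0, 5.7]
opening: 0.696
```

Run:
```python
from h import *
aface("pics/w41.png",(175,205,210,295))
o,p,d,W=black()
a=np.radians(12);u=np.array([np.cos(a),np.sin(a)]);M=np.array([.486,.2525])
for r in range(120,345,8):
    w=W[r,255]; print(r,((w[:2]-M)@u*1000).round(1),(w[2]*1000).round(1),end=" | ")
```

```text
Aface [0.5343 0.2662 0.0441] [0.977 0.208 0.039] fwd tilt 87.75 tcp [0.5053 0.2576 0.0731] open 0.6965 F [4.8 1.  5.7]
120 77.8 9.0 | 128 73.7 9.4 | 136 69.5 9.3 | 144 65.3 9.0 | 152 61.4 11.4 | 160 57.3 12.4 | 168 53.0 12.7 | 176 50.9 23.0 | 184 50.1 36.3 | 192 49.8 49.7 | 200 49.3 60.0 | 208 48.2 67.0 | 216 44.7 66.1 | 224 24.6 21.2 | 232 20.9 23.1 | 240 15.7 21.5 | 248 10.9 21.2 | 256 5.8 20.4 | 264 1.7 21.8 | 272 -3.7 21.0 | 280 -8.8 20.7 | 288 -13.4 21.5 | 296 -19.0 20.8 | 304 -24.9 19.8 | 312 -30.1 20.2 | 320 -34.4 21.8 | 328 -34.5 29.0 | 336 -34.6 35.7 | 344 -35.8 40.7 |
```

View pics/w41.png

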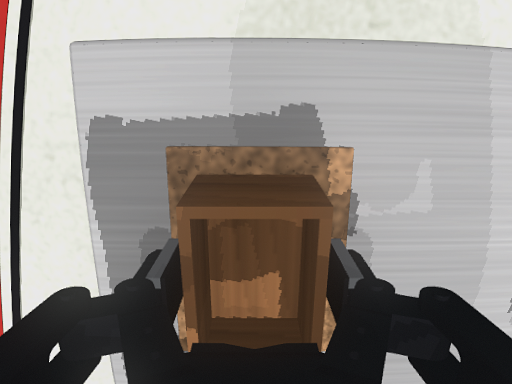

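Call:
servo_tool:
  targets: [0,0,0,0,0,0,0,0,0,0,0,0,-10,0,0,0,-20,0,0,0]
  fingers: 76

```text
time_s: 31.9
eef_pos: [0.5007, 0.2565, 0.1001]
eef_rot: [-0.074, -0.702, -0.074, 0.705]
wrist_force: [0.4, -0.5, 0.6]
opening: 0.896
```

Call:
servo_tool:
  targets: [-35,0,10,0,-35,0,30,0,-35,0,30,0,-20,0,20,0,0,0,0,0]

```text
time_s: 32.4
eef_pos: [0.4141, 0.2386, 0.23]
eef_rot: [0.074, 0.705, 0.075, -0.701]
wrist_force: [1.4, 0.2, 0.1]
opening: 0.89
```

Run:
```python
from h import *
go()
o,p,d,W=black("pics/w42.png")
a=np.radians(12);u=np.array([np.cos(a),np.sin(a)]);v=np.array([-u[1],u[0]]);M=np.array([.486,.2525])
m=(W[...,2]>.058)&(W[...,2]<.075)&(abs(W[...,0]-.486)<.1)&(abs(W[...,1]-.25)<.08)
w=W[m]; r=cv2.minAreaRect((w[:,:2]*1000).astype(np.float32)); print(m.sum(),r,"off u,v",(np.array(r[0])/1000-M)@u*1000,(np.array(r[0])/1000-M)@v*1000,plane(w))
q,_=cams.camera("scene"); t,_=cams.camera("top")
cv2.imwrite("pics/w42b.png",np.hstack([cv2.resize(p,(400,300)),cv2.resize(q[110:260,170:370],(400,300))]))
```

```text
t 32.4 pos [0.4141 0.2386 0.23  ] xaxis [ 0.005  0.002 -1.   ] jawyaw -77.9 zaxis [-0.98 -0.21 -0.01] open 0.89 q [ 0.27 -0.02  1.88  0.    1.28  1.63] F [1.4 0.2 0.1]
shift tool mm [0. 0. 0.]
2513 ((491.0388488769531, 255.87417602539062), (90.15205383300781, 60.41498565673828), 12.38762092590332) off u,v 5.63026858200768 2.252806593906884 (array([0.49361011, 0.25651152, 0.06397627]), array([4.23958825e-04, 1.59076944e-03, 9.99998645e-01]))
```

View pics/w42b.png

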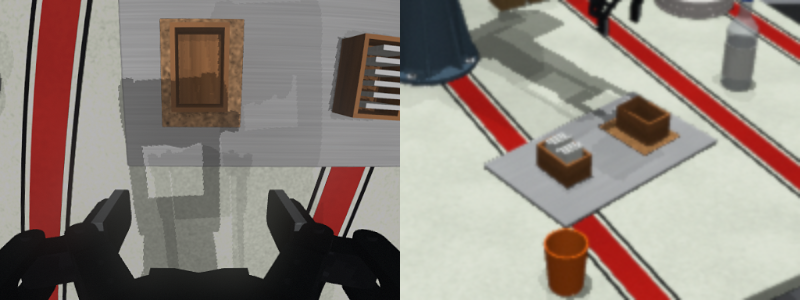

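Run:
```python
from bench import workorder
print(workorder.hand_in())
```

```text
the job is handed in; nothing more can be done
None
```

The empty caddy now stands right way up in the middle of the cork mat. It is released, and I handed the job in at about 32 s.

**How it was turned:** The tool could only point straight down, so I turned the caddy in two quarter turns by letting it pivot in a loosened grip. The first was on the table, from upside down onto its end. I then carried it to the mat and tipped it from its end onto its foot there, keeping it in the fingers or resting on the mat.

**Failed attempts:** Two tries at the second turn failed harmlessly. In one the caddy slid about 20 mm on the mat. In the other it slipped about 8 mm down in the fingers onto the mat. A smaller grip at the top corner on the open side then worked.

**Last checks, from the wrist camera:**

| Check | Measured | Allowed |
|---|---|---|
| Distance from the mat's middle | about 6 mm | 25 mm |
| Angle to the mat's long side | about 0.4° | 14° |
| Tilt of the rim | about 0.1° | 6° |
| Rim height above the table | 64 mm (65 expected when seated flat) | – |

After letting go, the gripper moved about 0.15 m clear. In the last scene picture the filled caddy, bottle and cup were standing. I did not measure their positions again. The plate of waffles was outside that picture, and the arm never went near it.

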